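# Fetch the vee block from behind the setter and riser

## Task

Get the vee block out of the tooling tray: first stand the round tool setter and the square riser block, which are in its way, upright on the parking mat, then put the vee block, groove up, down on the vise bed centred between the jaws with its groove running along them. After that stand the setter back in the middle of the round pad and the riser back in the middle of the square pad. Set everything down gently rather than dropping it, keep the setter and riser from toppling, leave the cutter tube and the T-nut where they are, and let go of everything.

Things in the scene. Friction and masses are not known exactly. Their poses are not given: they have to be found in the camera images.
- setter: tool-length setter: upright aluminium cylinder, 50 diameter, 90 high, with a 22 diameter steel contact button 10 high on top (100 high in all) and a small dial on its side low down. 0.35 to 0.6 kg. It stands on the round pad in the tray. Origin: centre of its underside, z up
- riser: riser block: upright aluminium square block, 48 x 48, 100 high, dark cross-holes in its sides, 0.4 to 0.65 kg. It stands on the square pad in the tray. Origin: centre of its underside, z up, x and y square to its side faces
- vee: steel vee block, 40 x 40, 34 high; a 90 degree groove 28 wide, 14 deep in its top runs along its y axis; solid below 20. 0.25 to 0.4 kg. It lies on the tray floor (4 above the bench), beyond and midway between the two tall things, which block a gripper coming down on it. Grip it on its +y and -y faces (the groove's ends), free for 40 on each side. Origin: centre of underside, z up
- round_pad: round cork pad, 66 diameter, 3 thick, fixed in the tray: the setter's own place, left or right of the square pad, 90 between centres. Origin: centre of underside, 4 above the bench (its top 7 above); x away from the robot, y along the row of pads. The tray: dark sheet 180 (x) x 210 (y), rim 14 high, its centre 28 in x beyond the row of pads
- square_pad: square cork pad, 66 x 66, 3 thick, fixed on the floor of the tooling tray: the riser's own place. Origin: centre of its underside, 4 above the bench, so its top is 7 above the bench; x and y along the tray's sides as for the round pad
- mat: parking mat: fixed dark rubber mat, 200 (x) x 140 (y), 4 thick, empty, on the bench to one side of the tray (left or right varies). Origin: centre of its underside, on the bench
- vise: low grey machine vise fixed on the bench, on the other side of the tray from the mat: base 150 (x) x 90 (y), flat bed 28 above the bench. Two steel jaws, immovable, run along its y axis, each 90 long and rising 16 above the bed, with a gap of 70 in x between them, open at both y ends; a screw sticks out at -x. Origin: centre of the base's underside, below the middle of the gap
- tube: cutter tube, a bystander: closed grey plastic tube with white cap, 29 diameter, 82 high, standing on the bench just beyond the tray. Origin: centre of its underside
- tnut: steel T-nut, a bystander: 26 x 22, 15 high, lying in a far corner of the tray. Origin: centre of its underside
Not all that is in view belongs to the job. There is more than one size of the vee; the job needs the middle-sized.

How it is judged (in metres and radians):
On the way, in this order (a step that is already met when the one before it is completed fails the run):
1. the setter and the riser both stand released on the parking mat (x of setter in the frame of mat between -0.085 and 0.085 m and y of setter in the frame of mat between -0.055 and 0.055 m and z of each of setter, riser in the frame of mat below 0.01 m and angle between each of setter, riser's own z axis and vertical below 0.1 rad and linear speed of each of setter, riser below 0.03 m/s and contact force between each of setter, riser and the fingers below 0.3 N and x of riser in the frame of mat between -0.085 and 0.085 m and y of riser in the frame of mat between -0.055 and 0.055 m), for 0.2 s.
2. the vee block lies released on the vise bed between the jaws, while the setter and the riser are still on the mat (all of step 1 and horizontal distance between vee and vise below 0.014 m and z of vee in the frame of vise between 0.022 and 0.034 m and angle between vee's own z axis and vertical below 0.1 rad and angle between the y axis of vee and the y axis of vise, either way round below 0.2 rad and linear speed of vee below 0.03 m/s and contact force between vee and the fingers below 0.3 N), for 0.2 s.
At the end, for the whole second after the job is handed in: The vee block lies flat, groove up, on the vise bed, within 14 mm of the vise's centre and its groove within 0.2 rad of the jaws' direction; the setter stands within 13 mm of the round pad's centre and the riser within 13 mm of the square pad's centre, both upright; all three released and at rest (horizontal distance between vee and vise below 0.014 m and z of vee in the frame of vise between 0.022 and 0.034 m and angle between each of vee, setter, riser's own z axis and vertical below 0.1 rad and angle between the y axis of vee and the y axis of vise, either way round below 0.2 rad and linear speed of each of vee, setter, riser below 0.03 m/s and contact force between each of vee, setter, riser and the fingers below 0.3 N and horizontal distance between setter and round_pad below 0.013 m and z of setter in the frame of round_pad below 0.009 m and horizontal distance between riser and square_pad below 0.013 m and z of riser in the frame of square_pad below 0.009 m); the robot touches nothing.
It fails at once if the setter or the riser toppled (leaning more than 0.6 rad) (angle between any of setter, riser's own z axis and vertical above 0.6 rad).
It fails at once if a thing dropped from more than about 20 mm ((height (world z) of setter below 0.05 m and linear speed of setter above 0.65 m/s and contact force between setter and the fingers below 0.1 N) or (height (world z) of riser below 0.05 m and linear speed of riser above 0.65 m/s and contact force between riser and the fingers below 0.1 N) or (height (world z) of vee below 0.07 m and linear speed of vee above 0.65 m/s and contact force between vee and the fingers below 0.1 N)).
It fails at once if the cutter tube or the T-nut shifted by more than 30 mm or knocked over ((distance of tube from where it was at the start of the episode above 0.03 m or angle between tube's own z axis and vertical above 0.5 rad) or (distance of tnut from where it was at the start of the episode above 0.03 m or angle between tnut's own z axis and vertical above 0.5 rad)).
It also fails if it takes over 128 s, if anything falls off the work surface, if the arm or the gripper's body presses on something with over 40 N, if the wrist force passes 120 N, or if a joint passes its speed limit or range.

## Robot

A 6-joint arm with a two-finger parallel gripper is mounted at the origin on the work surface. World frame = base frame: x ahead of the robot, y to its left, z up, the work surface at z = 0. Lengths are in m, angles in degrees, forces in N, time in s.
With the tool pointing down it reaches from about 0.275 to 0.875 m from the base axis. Payload 12.5 kg.
Tool frame: the origin (TCP) lies on the centre line of the jaws, within the pads' length; the fingertips stand 14 mm ahead of it and the grasp point (between the pads) lies 5 mm behind it (manip.finger_overhang is the distance from the TCP to the fingertips, in m); z points along the fingers, y is the line along which they close (so a half turn about z gives the same grasp; the last joint's range is limited). The gripper opens to 85 mm and grips with 20 to 120 N. Pads are 22 mm wide; open, the fingers measure 114 mm over their backs; the gripper's body (76 mm by 85 mm) begins 54 mm behind the grasp point. The pads swing forward as they close: fully open they stand 13 mm farther back than shut.
Start: joints at [62.705, 20.094, 94.641, -0, 65.266, -4.847], TCP at [0.21, 0.508, 0.245] pointing down, gripper open.
Joint ranges: [-157.81, 157.81], [-45, 120.19], [0.68, 151.7], [-89.99, 269.99], [4.06, 180], [-164.3, 164.3]. Speed limits (degrees/s): [127.2, 127.2, 159.86, 180, 180, 180].

## Interface

Orientations are given as a 3x3 rotation matrix whose columns are the frame's x, y, z axes.
In Python, from rig import manip gives the robot as it stands.
- The arm moves only by the tool apply_moves, never from a script. Its argument "targets" is a list that holds one entry, the list of rows, each a list of 7 numbers: the shift along the tool's x, y, z in normalised numbers (1 is 80 cm), then the turn, a rotation vector about the tool's x, y, z in shares of 4 rad (1.0 is 4 rad), then the opening, from 0 (shut) to 1 (fully open). In form: [[[tx, ty, tz, ax, ay, az, hand], ...]]. A call has 1 to 12 rows; each row is the pose to reach, as a shift and turn from the pose commanded when the call began, along the tool's axes at that moment; what a row does not reach only later rows make up. A row lasts 1/10 s, in which the tool goes at most 50 mm and 8.59 degrees, less where a joint would pass 70% of its speed; a pose out of reach is approached as far as the arm can. No shift or turn number may pass 1 either way. A call with a gripper value outside its range is refused whole. The fingers move at their own pace and stop on an object; the grip force is fixed at half the most. Time passes only in rows, so rows that repeat a pose let the fingers close. It gives the time, the measured TCP pose, the force, the opening and the grip force at its end, in the units of the state.
- manip.get_state(): the state, without advancing time (a new reading comes with each control period).
- manip.grab_frame(name): name is "scene" or "top" or "wrist"; returns a dict with "pixels" (400x640x3 uint8, blue, green, red), "vfov" (degrees; the focal length in pixels is half the picture's height over the tangent of half this angle, whatever the lens; pixels are square), "cx", "cy" (the principal point, pixels), "rvec" (rotation vector, rad) and "tvec" (3), from world to camera coordinates, as OpenCV has them; the wrist camera has in their place "mount" (4x4, takes a point from camera to tool coordinates, whose origin is the TCP and whose axes are the flange's). Camera axes: x right, y down, z forward; pixel columns grow to the right and rows downward; lengths in m; the calibration is good to about 2 mm. A picture is of the moment at which its call begins: read the wrist's pose just before it. There is no depth.
- manip.hand_in(): hands the job in; it is judged then, once.
The state is a dict: "clock": time; "q": joint angles; "dq": joint speeds; "effort": joint torques, N m; "eef_pos": TCP position; "tcp_rot": TCP orientation; "contact_force": force on the tool from outside, world axes, zero at the start; "moment": the same for the moment, N m; "opening": opening from 0.0 (shut) to 1.0 (fully open); "grip_force": force on a finger pad.
Only numpy, scipy, OpenCV 4.12 (cv2) and the standard library are available. Lean on these libraries where they do the work, as an engineer would, in place of code of your own. Each camera call takes 0.05 s, during which the arm holds its last target. There are 200 camera calls.

## Working session

There is one attempt and no reset: what is moved stays moved. The work goes in short steps, Python scripts to look and compute and a tool call to move; the robot and the scene stay as the last step left them, time stands still between calls to the robot, and variables do not carry over. Pictures are saved under pics/ and viewed, at most 14 in all, crops included, and the job is handed in when it is done.

Besides the shell and the picture viewer there is one more tool, called after "Call:" as name(argument=value, ...), one argument or row to a line, values as JSON. apply_moves: Moves the arm, as the interface text tells. Its arguments: {"type":"object","properties":{"targets":{"type":"array","items":{"type":"array","items":{"type":"array","items":{"type":"number"}}}}},"required":["targets"]}

```bash
ls; mkdir -p pics; python3 - <<'E'
from rig import manip
import cv2,json
s=manip.get_state();print({k:s[k] for k in('clock','eef_pos','tcp_rot','opening','contact_force')})
for n in('top','scene'):
    f=manip.grab_frame(n);cv2.imwrite(f'pics/{n}0.png',f['pixels']);print(n,{k:v for k,v in f.items() if k!='pixels'})
E
```

```text
pics
{'clock': 0.0, 'eef_pos': array([0.20986758, 0.50805114, 0.24476921]), 'tcp_rot': array([[-9.24217049e-01,  3.81867258e-01, -4.94733834e-04],
       [ 3.81867572e-01,  9.24216493e-01, -1.01549142e-03],
       [ 6.94582439e-05, -1.12745730e-03, -9.99999362e-01]]), 'opening': 1.0028399799049812, 'contact_force': array([-1.11276077, -0.09694093,  0.54556529])}
top {'vfov': 44.48995148139009, 'cx': 319.56795952657103, 'cy': 204.66869807713815, 'rvec': array([ 2.13910569, -2.18048454,  0.14595854]), 'tvec': array([0.00254895, 0.56798206, 1.15407842])}
scene {'vfov': 45.4609616083946, 'cx': 319.36820179985176, 'cy': 195.83799871761, 'rvec': array([ 2.16712137,  0.8514144 , -0.3642837 ]), 'tvec': array([-0.40850354, -0.23438193,  1.27029236])}
```

View pics/top0.png

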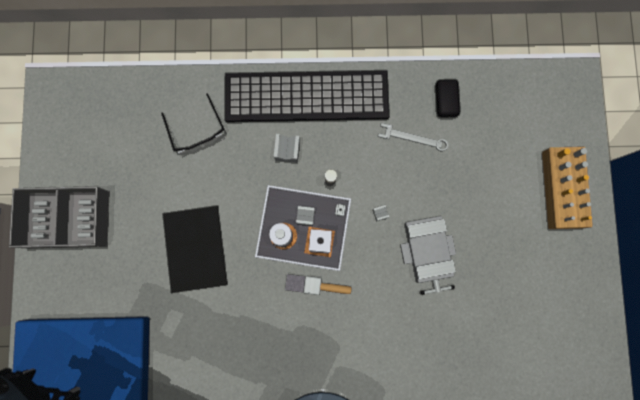

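View pics/scene0.png

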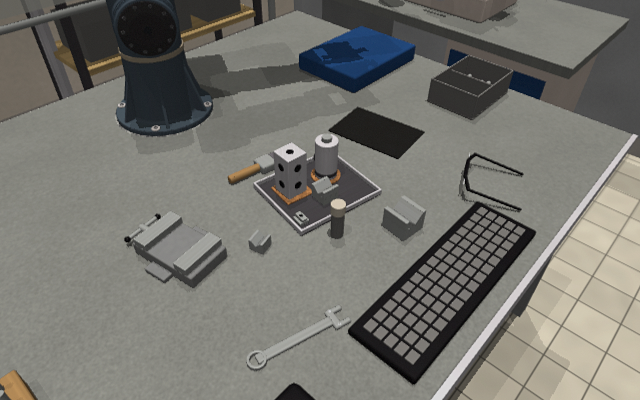

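In the top view the mat is at (195,249), the tray at (303,228), the vise at (431,249), the setter at (282,234) and the riser at (320,240). There are three vee blocks: large at (287,148), loose on the bench; small at (381,213), on the bench; and the one at (305,214) in the tray, between and beyond the setter and riser. The tray one fits the description. I'll confirm that in a crop.

```bash
cat > h.py <<'E'
import numpy as np,cv2
from rig import manip
np.set_printoptions(precision=4,suppress=True)
def K(f):
    F=200/np.tan(np.radians(f['vfov']/2)); return np.array([[F,0,f['cx']],[0,F,f['cy']],[0,0,1]])
def ext(f,s=None):
    "camera->world R, origin"
    if 'rvec' in f and f['rvec'] is not None:
        R=cv2.Rodrigues(f['rvec'])[0].T; return R,-R@f['tvec']
    T=np.eye(4);T[:3,:3]=s['tcp_rot'];T[:3,3]=s['eef_pos'];T=T@np.array(f['mount']); return T[:3,:3],T[:3,3]
def back(f,px,z,s=None):
    R,o=ext(f,s); px=np.atleast_2d(px).astype(float)
    d=(np.linalg.inv(K(f))@np.c_[px,np.ones(len(px))].T).T@R.T
    z=np.broadcast_to(z,len(px)); return o+d*((z-o[2])/d[:,2])[:,None]
def proj(f,P,s=None):
    R,o=ext(f,s); c=(np.atleast_2d(P)-o)@R@K(f).T; return c[:,:2]/c[:,2:]
def crop(f,x,y,w,h,k,name): cv2.imwrite(f'pics/{name}.png',cv2.resize(f['pixels'][y:y+h,x:x+w],None,fx=k,fy=k,interpolation=cv2.INTER_CUBIC))
E
python3 - <<'E'
from h import *
f=manip.grab_frame('top');crop(f,250,130,160,150,5*0.8,'crop_top')
for n,p,z in [('mat',(195,249),.004),('vise',(431,249),.028),('setter',(282,234),.1),('riser',(320,240),.107),('vee',(305,214),.038),('big',(287,148),.034),('small',(381,213),.03),('tube',(331,177),.082),('tnut',(341,210),.019)]:print(n,back(f,p,z)[0])
print('tray',back(f,[(268,186),(351,199),(339,270),(256,257)],.014))
print('mat',back(f,[(163,213),(218,206),(227,285),(172,292)],.004))
print('camera',ext(f)[1])
E
```

```text
mat [0.4675 0.3008 0.004 ]
vise [ 0.4555 -0.2766  0.028 ]
setter [0.4939 0.0794 0.1   ]
riser [ 0.4782 -0.007   0.107 ]
vee [0.5455 0.0274 0.038 ]
big [0.7109 0.0694 0.034 ]
small [ 0.5454 -0.158   0.03  ]
tube [ 0.6273 -0.0361  0.082 ]
tnut [ 0.5559 -0.0611  0.019 ]
tray [[ 0.62    0.1189  0.014 ]
 [ 0.5835 -0.0869  0.014 ]
 [ 0.4093 -0.0528  0.014 ]
 [ 0.4447  0.1493  0.014 ]]
mat [[0.5584 0.3814 0.004 ]
 [0.5734 0.2448 0.004 ]
 [0.3782 0.2216 0.004 ]
 [0.364  0.3554 0.004 ]]
camera [0.4178 0.0031 1.2165]
```

View pics/crop_top.png

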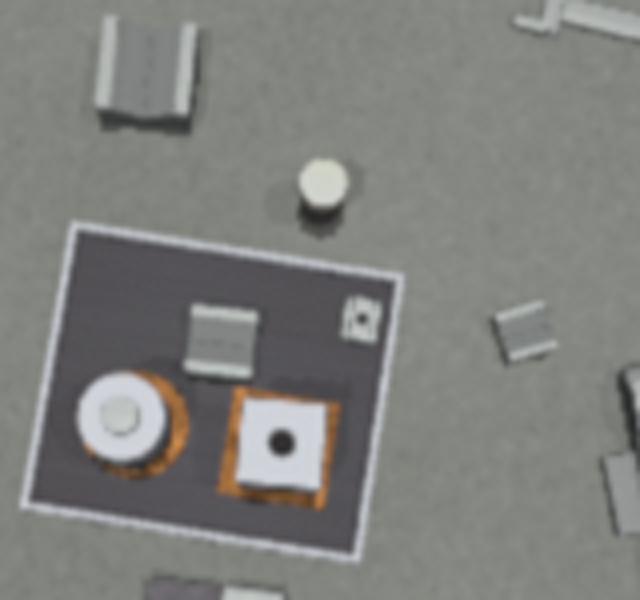

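The tray vee measures about 40 mm, between the large one (~55 mm) and the small one (~30 mm), so it is the middle-sized one and the one to take. Next I'll set up a planning helper and look closer with the wrist camera.

```bash
cat >> h.py <<'E'
from scipy.spatial.transform import Rotation as Ro
def plan(p,psi,s=None,cmd=None):
    "row values to TCP p, tool pointing down, tool y = (-sin psi, cos psi), psi deg"
    s=s or manip.get_state(); R=s['tcp_rot']; c,n=np.cos(np.radians(psi)),np.sin(np.radians(psi))
    G=np.array([[-c,-n,0],[-n,c,0],[0,0,-1]])
    t=R.T@(np.array(p)-s['eef_pos'])*1000; a=Ro.from_matrix(R.T@G).as_rotvec(degrees=True)
    print('row',np.round(np.r_[t,a],1))
E
python3 - <<'E'
from h import *
f=manip.grab_frame('wrist');print(np.array(f['mount']),f['vfov'],f['cx'],f['cy'])
plan((.44,.05,.35),-10)
plan((.44,.28,.30),-10)
E
```

```text
[[-0.0003 -0.9657 -0.2595  0.066 ]
 [ 1.     -0.0005  0.0006 -0.0017]
 [-0.0007 -0.2595  0.9657 -0.1285]
 [ 0.      0.      0.      1.    ]] 62.583413184389755 322.71798298092637 199.46567639409824
row [-387.6 -335.7 -104.8   -0.    -0.   -12.4]
row [-299.8 -123.1  -54.9   -0.    -0.   -12.4]
```

Careful with the scale: shifts go in shares of 80 cm and turns go in shares of 4 rad. That gives: -388 mm is -0.485, -336 mm is -0.42, -12.4 degrees is -0.0541.

Call:
apply_moves(
  targets=[
    [[-0.485,-0.42,-0.1313,0,0,-0.0541,0.8],[-0.485,-0.42,-0.1313,0,0,-0.0541,0.8],[-0.485,-0.42,-0.1313,0,0,-0.0541,0.8],[-0.485,-0.42,-0.1313,0,0,-0.0541,0.8],[-0.485,-0.42,-0.1313,0,0,-0.0541,0.8],[-0.485,-0.42,-0.1313,0,0,-0.0541,0.8],[-0.485,-0.42,-0.1313,0,0,-0.0541,0.8],[-0.485,-0.42,-0.1313,0,0,-0.0541,0.8],[-0.485,-0.42,-0.1313,0,0,-0.0541,0.8],[-0.485,-0.42,-0.1313,0,0,-0.0541,0.8],[-0.485,-0.42,-0.1313,0,0,-0.0541,0.8],[-0.485,-0.42,-0.1313,0,0,-0.0541,0.8]],
  ],
)

```text
clock: 1.4
eef_pos: [0.4414, 0.0472, 0.3507]
tcp_rot: [[-0.984, 0.178, 0.001], [0.178, 0.984, -0.0], [-0.001, -0.0, -1.0]]
contact_force: [0.1, -0.3, -0.2]
opening: 0.8
grip_force: 0.0
```

```bash
python3 - <<'E'
from h import *
s=manip.get_state();f=manip.grab_frame('wrist');np.save('w1.npy',dict(f=f,s=s),allow_pickle=True)
print(s['clock'],s['eef_pos'],s['tcp_rot'],s['opening'],s['contact_force']); cv2.imwrite('pics/w1.png',f['pixels'])
E
```

```text
1.4 [0.4414 0.0472 0.3507] [[-0.984   0.178   0.0009]
 [ 0.178   0.984  -0.0004]
 [-0.0009 -0.0003 -1.    ]] 0.7999364841417973 [ 0.1483 -0.2899 -0.1714]
```

View pics/w1.png

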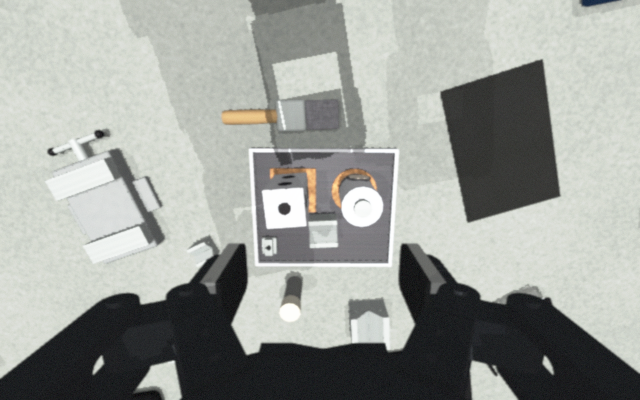

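```bash
python3 - <<'E'
from h import *
d=np.load('w1.npy',allow_pickle=True).item();f,s=d['f'],d['s']
b=lambda p,z:back(f,p,z,s)
print('riser',b((285,208),.107)[0],'setter',b((363,209),.107)[0],'vee',b((323,234),.036)[0])
T=b([(250,150),(398,150),(391,266),(257,266)],.014);print('tray',T,T.mean(0))
M=b([(442,92),(543,60),(560,194),(468,221)],.004);print('mat',M,M.mean(0))
g=f['pixels'].copy()
def box(cx,cy,psi,lx,ly,z,col):
    a=np.radians(psi);R=np.array([[np.cos(a),-np.sin(a)],[np.sin(a),np.cos(a)]])
    P=np.array([[1,1],[1,-1],[-1,-1],[-1,1]])*[lx/2,ly/2]@R.T+[cx,cy]
    return proj(f,np.c_[P,np.full(4,z)],s)
k=5;x0,y0,w,h=35,120,130,150
c=cv2.resize(g[y0:y0+h,x0:x0+w],None,fx=4,fy=4,interpolation=cv2.INTER_CUBIC)
c2=cv2.resize(g[145:275,245:405],None,fx=4,fy=4,interpolation=cv2.INTER_CUBIC)
def dr(im,q,ox,oy,col): cv2.polylines(im,[np.int32((q+.5-[ox,oy])*4)],True,col,1)
for q,col in [(box(.4555,-.2766,-10+20,70,90,.028,0),(0,0,255))]: dr(c,q,x0,y0,col)
t=T.mean(0)
ax=np.array([np.cos(np.radians(-10)),np.sin(np.radians(-10))]);ay=np.array([-ax[1],ax[0]])
row=t[:2]-.028*ax
for sg in(1,-1):
    p=row+sg*.045*ay;print('pad',p);dr(c2,box(*p,-10,.066,.066,.007,0),245,145,(0,0,255))
dr(c2,box(*t[:2],-10,.18,.21,.014,0),245,145,(0,255,0))
v=b((323,234),.036)[0];dr(c2,box(v[0],v[1],-10,.04,.04,.038,0),245,145,(255,0,255))
r=b((285,208),.107)[0];dr(c2,box(r[0],r[1],-10,.048,.048,.107,0),245,145,(255,255,0))
out=np.zeros((600,520+640,3),np.uint8);out[:600,:520]=c;out[:520,520:]=c2
cv2.imwrite('pics/ov1.png',cv2.resize(out,None,fx=.685,fy=.685,interpolation=cv2.INTER_AREA))
E
```

```text
riser [ 0.4769 -0.0058  0.107 ] setter [0.4945 0.0845 0.107 ] vee [0.544  0.0277 0.036 ]
tray [[ 0.4101 -0.0524  0.014 ]
 [ 0.4472  0.1525  0.014 ]
 [ 0.6232  0.1204  0.014 ]
 [ 0.5861 -0.0838  0.014 ]] [0.5166 0.0342 0.014 ]
mat [[0.3806 0.2236 0.004 ]
 [0.3639 0.3605 0.004 ]
 [0.5567 0.3842 0.004 ]
 [0.5748 0.2466 0.004 ]] [0.469  0.3037 0.004 ]
pad [0.4969 0.0834]
pad [ 0.4813 -0.0053]
```

View pics/ov1.png

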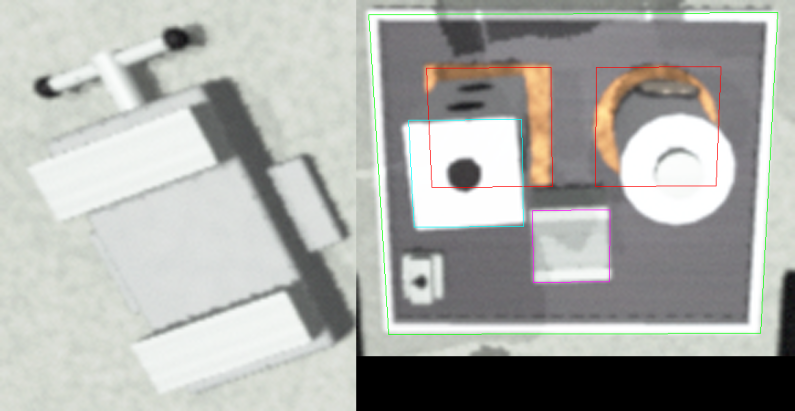

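```bash
python3 - <<'E'
from h import *
d=np.load('w1.npy',allow_pickle=True).item();f,s=d['f'],d['s']
q=np.array([(62,220),(217,160),(288,290),(133,343)])/2.74+[35,120]
P=back(f,q,.044,s);print(P,P.mean(0));
print('sides',[np.linalg.norm(P[i]-P[(i+1)%4]) for i in range(4)])
e=P[1]-P[0]+P[2]-P[3];print('y axis angle psi',np.degrees(np.arctan2(-e[0],e[1])))
e=P[3]-P[0]+P[2]-P[1];print('x axis',np.degrees(np.arctan2(e[1],e[0])))
plan((.494,.083,.15),-10)
E
```

```text
[[ 0.4276 -0.3207  0.044 ]
 [ 0.4123 -0.2341  0.044 ]
 [ 0.4833 -0.2214  0.044 ]
 [ 0.4968 -0.3099  0.044 ]] [ 0.455  -0.2715  0.044 ]
sides [np.float64(0.08797785370838791), np.float64(0.07211543096139812), np.float64(0.08951184285882664), np.float64(0.07005250645700759)]
y axis angle psi 9.364117927659127
x axis 9.481448843829416
row [-46.5  43.3 200.2   0.   -0.   -0.2]
```

Converted, 283 mm is 0.3538, 200 mm is 0.25.

Call:
apply_moves(
  targets=[
    [[-0.0588,0.0525,0.25,0,0,0,0.8],[-0.0588,0.0525,0.25,0,0,0,0.8],[-0.0588,0.0525,0.25,0,0,0,0.8],[-0.0588,0.0525,0.25,0,0,0,0.8],[-0.0588,0.0525,0.25,0,0,0,0.8],[-0.0588,0.0525,0.2875,0,0,0,0.8],[-0.0588,0.0525,0.3225,0,0,0,0.8],[-0.0588,0.0525,0.3538,0,0,0,0.8],[-0.0588,0.0525,0.3538,0,0,0,0.8],[-0.0588,0.0525,0.3538,0,0,0,0.8]],
  ],
)

```text
clock: 2.45
eef_pos: [0.4943, 0.0832, 0.0688]
tcp_rot: [[-0.985, 0.174, 0.001], [0.174, 0.985, 0.0], [-0.001, 0.0, -1.0]]
contact_force: [0.2, 0.2, 0.7]
opening: 0.801
grip_force: 0.0
```

Call:
apply_moves(
  targets=[
    [[0,0,0,0,0,0,0.5],[0,0,0,0,0,0,0.3],[0,0,0,0,0,0,0.3],[0,0,0,0,0,0,0.3],[0,0,0,0,0,0,0.3],[0,0,0,0,0,0,0.3],[0,0,0,0,0,0,0.3],[0,0,0,0,0,0,0.3]],
  ],
)

```text
clock: 3.25
eef_pos: [0.495, 0.0831, 0.0693]
tcp_rot: [[-0.985, 0.174, 0.003], [0.174, 0.985, 0.001], [-0.003, 0.001, -1.0]]
contact_force: [-0.0, 2.3, 8.8]
opening: 0.566
grip_force: 59.7
```

```bash
python3 - <<'E'
from h import *
plan((.422,.2975,.128),-10)
E
```

```text
row [109.1 198.4 -58.9   0.1   0.2  -0. ]
```

Call:
apply_moves(
  targets=[
    [[0,0,-0.025,0,0,0,0.3],[0,0,-0.075,0,0,0,0.3],[0.0375,0.0688,-0.075,0,0,0,0.3],[0.075,0.1375,-0.075,0,0,0,0.3],[0.1063,0.1938,-0.075,0,0,0,0.3],[0.1363,0.2475,-0.075,0,0,0,0.3],[0.1363,0.2475,-0.075,0,0,0,0.3],[0.1363,0.2475,-0.075,0,0,0,0.3],[0.1363,0.2475,-0.0438,0,0,0,0.3],[0.1363,0.2475,-0.0188,0,0,0,0.3],[0.1363,0.2475,-0.005,0,0,0,0.3],[0.1363,0.2475,-0.005,0,0,0,0.3]],
  ],
)

```text
clock: 4.45
eef_pos: [0.4207, 0.296, 0.0705]
tcp_rot: [[-0.985, 0.175, -0.002], [0.175, 0.985, -0.001], [0.002, -0.002, -1.0]]
contact_force: [0.4, 0.9, -5.2]
opening: 0.562
grip_force: 63.5
```

Converted, 6 mm is 0.0075, 4 mm is 0.005.

Call:
apply_moves(
  targets=[
    [[0,0,0.0025,0,0,0,0.3],[0,0,0.005,0,0,0,0.3],[0,0,0.0075,0,0,0,0.3],[0,0,0.0075,0,0,0,0.3]],
  ],
)

```text
clock: 4.85
eef_pos: [0.4217, 0.297, 0.0663]
tcp_rot: [[-0.985, 0.174, 0.001], [0.174, 0.985, 0.001], [-0.001, 0.001, -1.0]]
contact_force: [-0.9, -1.0, 3.4]
opening: 0.56
grip_force: 63.3
```

Converted, -110 mm is -0.1375, -90 mm is -0.1125.

Call:
apply_moves(
  targets=[
    [[0,0,0,0,0,0,0.7],[0,0,0,0,0,0,0.85],[0,0,0,0,0,0,0.85],[0,0,0,0,0,0,0.85],[0,0,-0.025,0,0,0,0.85],[0,0,-0.0625,0,0,0,0.85],[0,0,-0.1125,0,0,0,0.85],[0,0,-0.1375,0,0,0,0.8],[0,0,-0.1375,0,0,0,0.8]],
  ],
)

```text
clock: 5.75
eef_pos: [0.4223, 0.2975, 0.1781]
tcp_rot: [[-0.985, 0.174, 0.005], [0.174, 0.985, 0.003], [-0.004, 0.003, -1.0]]
contact_force: [0.1, 0.3, -0.6]
opening: 0.798
grip_force: 0.0
```

```bash
python3 - <<'E'
from h import *
print(manip.get_state()['eef_pos'])
plan((.477,-.0065,.17),-10)
f=manip.grab_frame('top');crop(f,140,170,230,140,3.4,'t2')
E
```

```text
[0.4223 0.2975 0.1781]
row [-106.9 -289.8    7.5    0.2    0.2   -0. ]
```

View pics/t2.png

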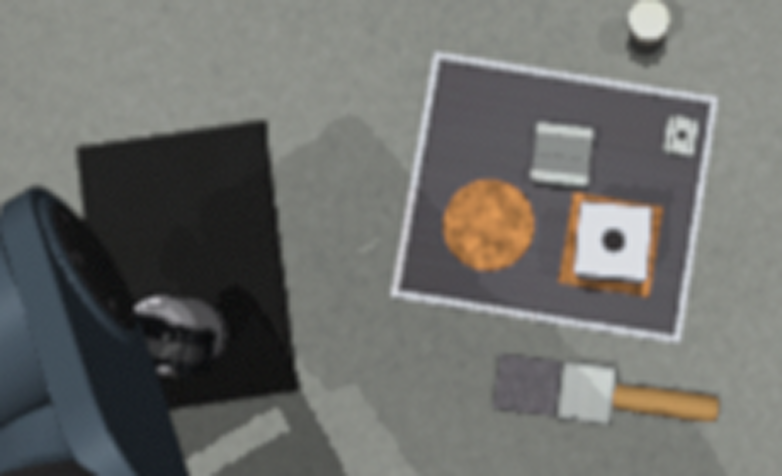

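The round pad is now clear, at top-image pixel (284,236). The setter stands hidden under the arm. Next is the riser.

Converted, -290 mm is -0.3625, 108 mm is 0.135.

Call:
apply_moves(
  targets=[
    [[-0.1338,-0.3625,0.01,0,0,0,0.8],[-0.1338,-0.3625,0.01,0,0,0,0.8],[-0.1338,-0.3625,0.01,0,0,0,0.8],[-0.1338,-0.3625,0.01,0,0,0,0.8],[-0.1338,-0.3625,0.01,0,0,0,0.8],[-0.1338,-0.3625,0.01,0,0,0,0.8],[-0.1338,-0.3625,0.01,0,0,0,0.8],[-0.1338,-0.3625,0.01,0,0,0,0.8],[-0.1338,-0.3625,0.0625,0,0,0,0.8],[-0.1338,-0.3625,0.1063,0,0,0,0.8],[-0.1338,-0.3625,0.135,0,0,0,0.8],[-0.1338,-0.3625,0.135,0,0,0,0.8]],
  ],
)

```text
clock: 7.0
eef_pos: [0.4736, -0.0057, 0.0645]
tcp_rot: [[-0.985, 0.173, -0.006], [0.173, 0.985, 0.001], [0.006, -0.0, -1.0]]
contact_force: [-0.5, 0.8, -0.3]
opening: 0.804
grip_force: 0.0
```

Call:
apply_moves(
  targets=[
    [[0,0,0,0,0,0,0.8],[0,0,0,0,0,0,0.5],[0,0,0,0,0,0,0.3],[0,0,0,0,0,0,0.3],[0,0,0,0,0,0,0.3],[0,0,0,0,0,0,0.3],[0,0,0,0,0,0,0.3],[0,0,0,0,0,0,0.3],[0,0,0,0,0,0,0.3]],
  ],
)

```text
clock: 7.9
eef_pos: [0.4767, -0.0071, 0.0688]
tcp_rot: [[-0.985, 0.175, 0.003], [0.175, 0.985, 0.0], [-0.002, 0.001, -1.0]]
contact_force: [0.1, 3.8, 5.5]
opening: 0.565
grip_force: 51.6
```

```bash
python3 - <<'E'
from h import *
print(manip.get_state()['eef_pos'])
plan((.517,.309,.17),-10)
E
```

```text
[ 0.4767 -0.0071  0.0688]
row [  15.3  318.3 -101.1    0.     0.1   -0.1]
```

Converted, 318 mm is 0.3975, 285 mm is 0.3563.

Call:
apply_moves(
  targets=[
    [[0,0,-0.025,0,0,0,0.3],[0,0,-0.075,0,0,0,0.3],[0.0038,0.06,-0.075,0,0,0,0.3],[0.0063,0.12,-0.075,0,0,0,0.3],[0.0088,0.18,-0.075,0,0,0,0.3],[0.0113,0.24,-0.075,0,0,0,0.3],[0.0138,0.3,-0.075,0,0,0,0.3],[0.0163,0.3563,-0.075,0,0,0,0.3],[0.0188,0.3975,-0.075,0,0,0,0.3],[0.0188,0.3975,-0.075,0,0,0,0.3],[0.0188,0.3975,-0.075,0,0,0,0.3],[0.0188,0.3975,-0.05,0,0,0,0.3]],
  ],
)

```text
clock: 9.1
eef_pos: [0.5177, 0.3082, 0.1096]
tcp_rot: [[-0.985, 0.175, 0.004], [0.175, 0.985, 0.002], [-0.003, 0.002, -1.0]]
contact_force: [0.2, -1.0, -5.2]
opening: 0.559
grip_force: 53.9
```

Converted, 42 mm is 0.0525, 40 mm is 0.05.

Call:
apply_moves(
  targets=[
    [[0,0,0.0188,0,0,0,0.3],[0,0,0.035,0,0,0,0.3],[0,0,0.045,0,0,0,0.3],[0,0,0.045,0,0,0,0.3],[0,0,0.0475,0,0,0,0.3],[0,0,0.05,0,0,0,0.3],[0,0,0.0525,0,0,0,0.3],[0,0,0.0525,0,0,0,0.3]],
  ],
)

```text
clock: 9.9
eef_pos: [0.5168, 0.3085, 0.0658]
tcp_rot: [[-0.985, 0.174, 0.001], [0.174, 0.985, 0.0], [-0.001, 0.001, -1.0]]
contact_force: [-0.7, 0.7, -0.5]
opening: 0.563
grip_force: 53.2
```

Converted, -120 mm is -0.15, -90 mm is -0.1125.

Call:
apply_moves(
  targets=[
    [[0,0,0.0013,0,0,0,0.3],[0,0,0.0013,0,0,0,0.7],[0,0,0.0013,0,0,0,0.85],[0,0,0.0013,0,0,0,0.85],[0,0,0.0013,0,0,0,0.85],[0,0,-0.025,0,0,0,0.85],[0,0,-0.0625,0,0,0,0.85],[0,0,-0.1125,0,0,0,0.85],[0,0,-0.15,0,0,0,0.8],[0,0,-0.15,0,0,0,0.8]],
  ],
)

```text
clock: 10.9
eef_pos: [0.5183, 0.3091, 0.1897]
tcp_rot: [[-0.985, 0.174, 0.006], [0.174, 0.985, 0.003], [-0.006, 0.004, -1.0]]
contact_force: [0.0, 0.2, -0.6]
opening: 0.8
grip_force: 0.0
```

```bash
python3 - <<'E'
from h import *
print(manip.get_state()['eef_pos'])
plan((.47,.05,.25),-10)
E
```

```text
[0.5183 0.3091 0.1897]
row [   2.  -263.3  -61.5    0.2    0.3   -0. ]
```

Converted, -263 mm is -0.3288, -62 mm is -0.0775, 0.3 degrees is 0.0013.

Call:
apply_moves(
  targets=[
    [[0.0025,-0.3288,-0.0775,0.0009,0.0013,0,0.8],[0.0025,-0.3288,-0.0775,0.0009,0.0013,0,0.8],[0.0025,-0.3288,-0.0775,0.0009,0.0013,0,0.8],[0.0025,-0.3288,-0.0775,0.0009,0.0013,0,0.8],[0.0025,-0.3288,-0.0775,0.0009,0.0013,0,0.8],[0.0025,-0.3288,-0.0775,0.0009,0.0013,0,0.8],[0.0025,-0.3288,-0.0775,0.0009,0.0013,0,0.8],[0.0025,-0.3288,-0.0775,0.0009,0.0013,0,0.8],[0.0025,-0.3288,-0.0775,0.0009,0.0013,0,0.8],[0.0025,-0.3288,-0.0775,0.0009,0.0013,0,0.8]],
  ],
)

```text
clock: 11.9
eef_pos: [0.4687, 0.0506, 0.2467]
tcp_rot: [[-0.985, 0.173, -0.007], [0.173, 0.985, -0.002], [0.006, -0.004, -1.0]]
contact_force: [-0.3, -0.2, -0.1]
opening: 0.805
grip_force: 0.0
```

```bash
python3 - <<'E'
from h import *
s=manip.get_state();f=manip.grab_frame('wrist');np.save('w2.npy',dict(f=f,s=s),allow_pickle=True)
print(s['eef_pos'],s['tcp_rot']);cv2.imwrite('pics/w2.png',f['pixels'])
g=manip.grab_frame('top')
for n,F,S in(('wrist',f,s),('top',g,None)):
    hsv=cv2.cvtColor(F['pixels'],cv2.COLOR_BGR2HSV)
    m=cv2.inRange(hsv,(5,90,60),(22,255,255));k,_,st,c=cv2.connectedComponentsWithStats(cv2.morphologyEx(m,cv2.MORPH_CLOSE,np.ones((5,5))))
    for i in range(1,k):
        if st[i,4]>300:
            x,y,w,h,a=st[i];print(n,st[i],c[i],back(F,c[i],.007,S)[0])
E
```

```text
[0.4687 0.0506 0.2467] [[-0.9849  0.1731 -0.0066]
 [ 0.1732  0.9849 -0.0025]
 [ 0.0061 -0.0036 -1.    ]]
wrist [ 184   85   72   19 1224] [219.2958  93.6364] [ 0.3647 -0.0456  0.007 ]
wrist [ 248  161   59   58 3231] [277.8211 189.3745] [ 0.4783 -0.0057  0.007 ]
wrist [ 328  163   58   56 2532] [355.9668 190.547 ] [0.4952 0.0825 0.007 ]
top [ 543  147   49   82 3356] [566.0688 188.6841] [ 0.6005 -0.6288  0.007 ]
```

View pics/w2.png

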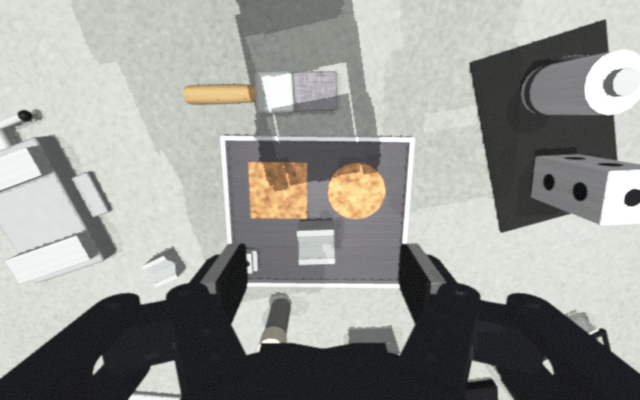

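Setter and riser both stand on the mat, and the pads and the vee at (316,246) are now free to reach.

```bash
python3 - <<'E'
from h import *
d=np.load('w2.npy',allow_pickle=True).item();print(back(d['f'],(316,246),.036,d['s']))
s=manip.get_state();print(s['eef_pos'],s['tcp_rot'][2]);plan((.545,.0275,.1),-10)
E
```

```text
[[0.5427 0.0278 0.036 ]]
[0.4687 0.0504 0.2469] [ 0.0059 -0.0036 -1.    ]
row [-80.   -8.8 146.5  -0.2  -0.3   0. ]
```

Call:
apply_moves(
  targets=[
    [[-0.0975,-0.0113,0.075,0,0,0,0.8],[-0.0975,-0.0113,0.15,0,0,0,0.8],[-0.0975,-0.0113,0.1875,0,0,0,0.8],[-0.0975,-0.0113,0.2125,0,0,0,0.8],[-0.0975,-0.0113,0.225,0,0,0,0.8],[-0.0975,-0.0113,0.225,0,0,0,0.8],[-0.0975,-0.0113,0.225,0,0,0,0.8],[-0.0975,-0.0113,0.225,0,0,0,0.8],[-0.0975,-0.0113,0.225,0,0,0,0.8]],
  ],
)

```text
clock: 12.9
eef_pos: [0.5437, 0.0268, 0.0688]
tcp_rot: [[-0.985, 0.174, -0.003], [0.174, 0.985, -0.003], [0.002, -0.003, -1.0]]
contact_force: [-0.1, -0.7, -0.6]
opening: 0.803
grip_force: 0.0
```

```bash
python3 - <<'E'
from h import *
s=manip.get_state();print(s['eef_pos'],s['tcp_rot'][2]);plan((.544,.0275,.023),-10)
E
```

```text
[0.5437 0.0268 0.0688] [ 0.0023 -0.003  -1.    ]
row [-0.3  0.8 45.8 -0.2 -0.1 -0. ]
```

Converted, 45 mm is 0.0563, 35 mm is 0.0438.

Call:
apply_moves(
  targets=[
    [[0,0.0013,0.025,0,0,0,0.8],[0,0.0013,0.0438,0,0,0,0.8],[0,0.0013,0.0563,0,0,0,0.8],[0,0.0013,0.0563,0,0,0,0.6],[0,0.0013,0.0563,0,0,0,0.3],[0,0.0013,0.0563,0,0,0,0.2],[0,0.0013,0.0563,0,0,0,0.2],[0,0.0013,0.0563,0,0,0,0.2],[0,0.0013,0.0563,0,0,0,0.2],[0,0.0013,0.0563,0,0,0,0.2],[0,0.0013,0.0563,0,0,0,0.2]],
  ],
)

```text
clock: 14.0
eef_pos: [0.5432, 0.0276, 0.0225]
tcp_rot: [[-0.985, 0.174, -0.005], [0.174, 0.985, -0.003], [0.004, -0.003, -1.0]]
contact_force: [-0.8, -0.2, 6.3]
opening: 0.457
grip_force: 61.4
```

Converted, -130 mm is -0.1625, -90 mm is -0.1125.

Call:
apply_moves(
  targets=[
    [[0,0,-0.0188,0,0,0,0.2],[0,0,-0.0563,0,0,0,0.2],[0,0,-0.1125,0,0,0,0.2],[0,0,-0.1625,0,0,0,0.2],[0,0,-0.1625,0,0,0,0.2],[0,0,-0.1625,0,0,0,0.2]],
  ],
)

```text
clock: 14.6
eef_pos: [0.5435, 0.0279, 0.1526]
tcp_rot: [[-0.985, 0.174, -0.005], [0.174, 0.985, -0.003], [0.004, -0.003, -1.0]]
contact_force: [-0.2, 0.6, -4.4]
opening: 0.455
grip_force: 61.3
```

```bash
python3 - <<'E'
from h import *
s=manip.get_state();print(s['eef_pos'],s['tcp_rot'][2]);plan((.455,-.273,.12),9.4)
E
```

```text
[0.5435 0.0279 0.1526] [ 0.0041 -0.0033 -1.    ]
row [  34.5 -311.6   33.8   -0.1   -0.3  -19.4]
```

Converted, -312 mm is -0.39, 34 mm is 0.0425, -19.4 degrees is -0.0846.

Call:
apply_moves(
  targets=[
    [[0.0425,-0.39,0.025,0,-0.0013,-0.0846,0.2],[0.0425,-0.39,0.025,0,-0.0013,-0.0846,0.2],[0.0425,-0.39,0.025,0,-0.0013,-0.0846,0.2],[0.0425,-0.39,0.025,0,-0.0013,-0.0846,0.2],[0.0425,-0.39,0.025,0,-0.0013,-0.0846,0.2],[0.0425,-0.39,0.025,0,-0.0013,-0.0846,0.2],[0.0425,-0.39,0.025,0,-0.0013,-0.0846,0.2],[0.0425,-0.39,0.025,0,-0.0013,-0.0846,0.2],[0.0425,-0.39,0.025,0,-0.0013,-0.0846,0.2],[0.0425,-0.39,0.025,0,-0.0013,-0.0846,0.2],[0.0425,-0.39,0.025,0,-0.0013,-0.0846,0.2]],
  ],
)

```text
clock: 15.7
eef_pos: [0.4557, -0.2723, 0.1328]
tcp_rot: [[-0.986, -0.164, -0.001], [-0.164, 0.986, -0.002], [0.002, -0.002, -1.0]]
contact_force: [1.1, -0.1, -3.3]
opening: 0.455
grip_force: 61.6
```

```bash
python3 - <<'E'
from h import *
s=manip.get_state();print(s['eef_pos'],s['tcp_rot'],s['opening'])
plan((.455,-.273,.05),9.4)
f=manip.grab_frame('wrist');cv2.imwrite('pics/w3.png',f['pixels'])
g=manip.grab_frame('top')
a=np.radians(9.4);R=np.array([[np.cos(a),-np.sin(a)],[np.sin(a),np.cos(a)]])
P=np.array([[.035,.045],[.035,-.045],[-.035,-.045],[-.035,.045]])@R.T+[.455,-.273]
q=proj(f,np.c_[P,np.full(4,.044)],s);cv2.polylines(f['pixels'],[np.int32(q+.5)],True,(0,0,255),1)
cv2.imwrite('pics/w3.png',f['pixels'])
E
```

```text
[ 0.4557 -0.2723  0.1328] [[-0.9865 -0.1639 -0.0013]
 [-0.1639  0.9865 -0.002 ]
 [ 0.0016 -0.0017 -1.    ]] 0.4548684014843878
row [ 0.7 -0.4 82.8 -0.1 -0.1  0. ]
```

View pics/w3.png

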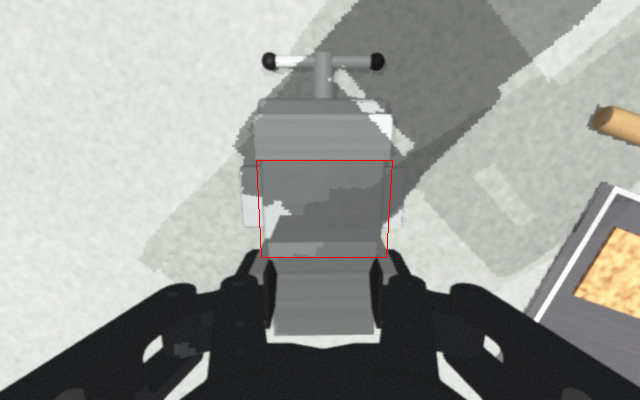

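The wrist view shows the projected jaw box lying on the vise jaws (top edge at row 160, columns 257–393). The held vee is square to the jaws, so I'll lower it.

Converted, 86 mm is 0.1075, 85 mm is 0.1063.

Call:
apply_moves(
  targets=[
    [[0.0013,0,0.05,0,0,0,0.2],[0.0013,0,0.0813,0,0,0,0.2],[0.0013,0,0.0975,0,0,0,0.2],[0.0013,0,0.1025,0,0,0,0.2],[0.0013,0,0.105,0,0,0,0.2],[0.0013,0,0.1063,0,0,0,0.2],[0.0013,0,0.1075,0,0,0,0.2],[0.0013,0,0.1075,0,0,0,0.2]],
  ],
)

```text
clock: 16.6
eef_pos: [0.4548, -0.274, 0.0477]
tcp_rot: [[-0.987, -0.162, 0.0], [-0.162, 0.987, -0.003], [0.0, -0.003, -1.0]]
contact_force: [-0.8, 0.1, -4.1]
opening: 0.451
grip_force: 61.5
```

Converted, 2 mm is 0.0025, 1 mm is 0.0013.

Call:
apply_moves(
  targets=[
    [[0,0,0.0013,0,0,0,0.2],[0,0,0.0025,0,0,0,0.2],[0,0,0.0025,0,0,0,0.2]],
  ],
)

```text
clock: 16.9
eef_pos: [0.4549, -0.274, 0.0465]
tcp_rot: [[-0.987, -0.163, 0.0], [-0.163, 0.987, -0.003], [0.0, -0.003, -1.0]]
contact_force: [-3.1, 2.5, 12.6]
opening: 0.454
grip_force: 63.6
```

Contact (+12 N). Release and rise.

Converted, -150 mm is -0.1875, -110 mm is -0.1375.

Call:
apply_moves(
  targets=[
    [[0,0,-0.0013,0,0,0,0.2],[0,0,-0.0013,0,0,0,0.6],[0,0,-0.0013,0,0,0,0.8],[0,0,-0.0013,0,0,0,0.8],[0,0,-0.0013,0,0,0,0.8],[0,0,-0.025,0,0,0,0.8],[0,0,-0.075,0,0,0,0.8],[0,0,-0.1375,0,0,0,0.8],[0,0,-0.1875,0,0,0,0.8],[0,0,-0.1875,0,0,0,0.8],[0,0,-0.1875,0,0,0,0.8]],
  ],
)

```text
clock: 18.0
eef_pos: [0.4547, -0.2735, 0.1955]
tcp_rot: [[-0.987, -0.163, 0.001], [-0.163, 0.987, -0.003], [0.0, -0.003, -1.0]]
contact_force: [-0.3, 0.3, -0.2]
opening: 0.803
grip_force: 0.0
```

```bash
python3 - <<'E'
from h import *
s=manip.get_state();print(s['eef_pos'],s['tcp_rot'][2])
f=manip.grab_frame('wrist');plan((.44,.25,.22),-10);plan((.44,-.27,.20),-10)
a=np.radians(9.4);R=np.array([[np.cos(a),-np.sin(a)],[np.sin(a),np.cos(a)]])
for lx,ly,z in((.035,.045,.044),(.02,.02,.062)):
    P=np.array([[lx,ly],[lx,-ly],[-lx,-ly],[-lx,ly]])@R.T+[.455,-.274]
    q=proj(f,np.c_[P,np.full(4,z)],s);cv2.polylines(f['pixels'],[np.int32(q+.5)],True,(0,0,255),1)
crop(f,170,60,300,220,2.5,'w4')
E
```

```text
[ 0.4547 -0.2735  0.1955] [ 0.     -0.0034 -1.    ]
row [-70.9 518.4 -26.6  -0.1  -0.1  19.4]
row [13.5  5.4 -5.6 -0.1 -0.1 19.4]
```

View pics/w4.png

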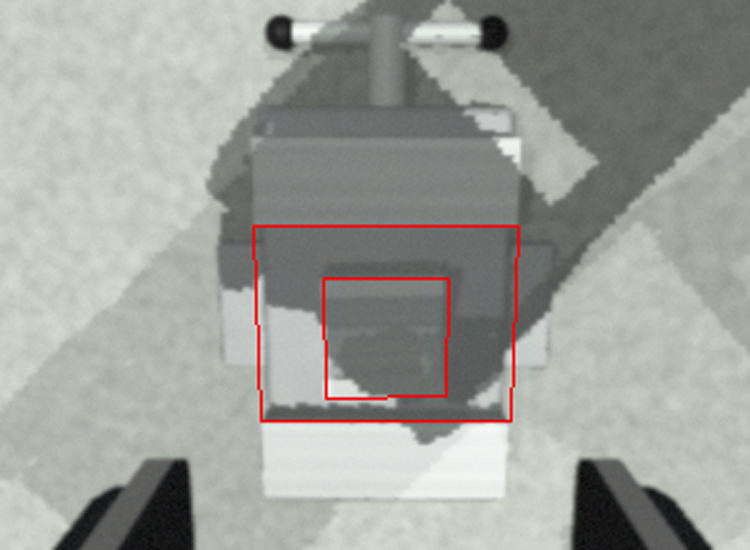

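The vee sits in the middle of the bed, released. Now back to the setter.

Converted, 518 mm is 0.6475, -71 mm is -0.0888, 19.4 degrees is 0.0846.

Call:
apply_moves(
  targets=[
    [[-0.0888,0.6475,-0.0325,0,0,0.0846,0.8],[-0.0888,0.6475,-0.0325,0,0,0.0846,0.8],[-0.0888,0.6475,-0.0325,0,0,0.0846,0.8],[-0.0888,0.6475,-0.0325,0,0,0.0846,0.8],[-0.0888,0.6475,-0.0325,0,0,0.0846,0.8],[-0.0888,0.6475,-0.0325,0,0,0.0846,0.8],[-0.0888,0.6475,-0.0325,0,0,0.0846,0.8],[-0.0888,0.6475,-0.0325,0,0,0.0846,0.8],[-0.0888,0.6475,-0.0325,0,0,0.0846,0.8],[-0.0888,0.6475,-0.0325,0,0,0.0846,0.8],[-0.0888,0.6475,-0.0325,0,0,0.0846,0.8],[-0.0888,0.6475,-0.0325,0,0,0.0846,0.8]],
  ],
)

```text
clock: 19.25
eef_pos: [0.4395, 0.252, 0.2181]
tcp_rot: [[-0.985, 0.171, -0.003], [0.171, 0.985, -0.003], [0.002, -0.004, -1.0]]
contact_force: [0.4, -1.4, -0.5]
opening: 0.799
grip_force: 0.0
```

Call:
apply_moves(
  targets=[
    [[0,0,0,0,0,0,0.8],[0,0,0,0,0,0,0.8]],
  ],
)

```text
clock: 19.45
eef_pos: [0.4402, 0.2483, 0.2188]
tcp_rot: [[-0.985, 0.175, -0.002], [0.175, 0.985, -0.004], [0.002, -0.004, -1.0]]
contact_force: [0.2, 0.6, 0.3]
opening: 0.798
grip_force: 0.0
```

```bash
python3 - <<'E'
from h import *
s=manip.get_state();print(s['eef_pos'],s['tcp_rot'][2],s['clock']);plan((.4217,.297,.15),-10)
f=manip.grab_frame('wrist');cv2.imwrite('pics/w5.png',f['pixels'])
g=manip.grab_frame('top')
np.save('w5.npy',dict(f=f,s=s))
E
```

```text
[0.4402 0.2483 0.2188] [ 0.0017 -0.0039 -1.    ] 19.45
row [26.6 44.9 68.7 -0.2 -0.1 -0.1]
```

View pics/w5.png

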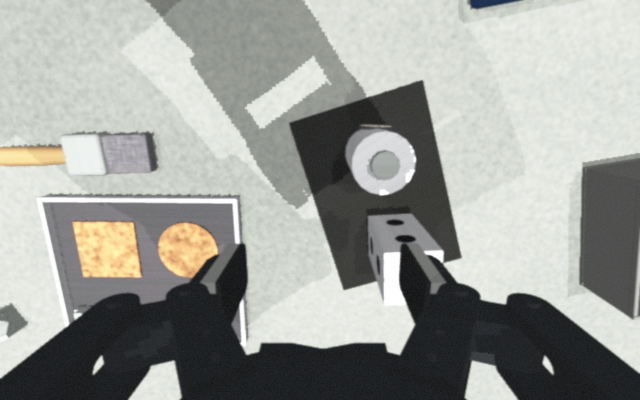

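```bash
python3 - <<'E'
from h import *
d=np.load('w5.npy',allow_pickle=True).item();print(back(d['f'],(384,165),.104,d['s']))
E
```

```text
[[0.4206 0.2963 0.104 ]]
```

Converted, 69 mm is 0.0863, 45 mm is 0.0563.

Call:
apply_moves(
  targets=[
    [[0.0338,0.0563,0.05,0,0,0,0.8],[0.0338,0.0563,0.0863,0,0,0,0.8],[0.0338,0.0563,0.0863,0,0,0,0.8],[0.0338,0.0563,0.0863,0,0,0,0.8],[0.0338,0.0563,0.0863,0,0,0,0.8]],
  ],
)

```text
clock: 20.05
eef_pos: [0.4229, 0.2977, 0.1524]
tcp_rot: [[-0.984, 0.176, 0.001], [0.176, 0.984, -0.001], [-0.002, -0.001, -1.0]]
contact_force: [0.1, -1.0, -0.4]
opening: 0.8
grip_force: 0.0
```

Converted, 85 mm is 0.1063, 60 mm is 0.075.

Call:
apply_moves(
  targets=[
    [[0.0013,0,0.0375,0,0,0,0.8],[0.0013,0,0.075,0,0,0,0.8],[0.0013,0,0.1063,0,0,0,0.8],[0.0013,0,0.1063,0,0,0,0.8],[0.0013,0,0.1063,0,0,0,0.6],[0.0013,0,0.1063,0,0,0,0.3],[0.0013,0,0.1063,0,0,0,0.3],[0.0013,0,0.1063,0,0,0,0.3],[0.0013,0,0.1063,0,0,0,0.3],[0.0013,0,0.1063,0,0,0,0.3],[0.0013,0,0.1063,0,0,0,0.3]],
  ],
)

```text
clock: 21.15
eef_pos: [0.4219, 0.2985, 0.0678]
tcp_rot: [[-0.985, 0.174, 0.003], [0.174, 0.985, -0.001], [-0.003, -0.001, -1.0]]
contact_force: [-0.1, -2.6, 9.2]
opening: 0.563
grip_force: 62.1
```

```bash
python3 - <<'E'
from h import *
s=manip.get_state();print(s['eef_pos']);plan((.4955,.0825,.13),-10)
E
```

```text
[0.4219 0.2985 0.0678]
row [-110.3 -199.9  -61.7   -0.     0.2   -0. ]
```

Converted, -200 mm is -0.25, -110 mm is -0.1375.

Call:
apply_moves(
  targets=[
    [[0,0,-0.025,0,0,0,0.3],[0,0,-0.075,0,0,0,0.3],[-0.035,-0.0625,-0.075,0,0,0,0.3],[-0.0688,-0.125,-0.075,0,0,0,0.3],[-0.1025,-0.1875,-0.075,0,0,0,0.3],[-0.1375,-0.25,-0.075,0,0,0,0.3],[-0.1375,-0.25,-0.075,0,0,0,0.3],[-0.1375,-0.25,-0.075,0,0,0,0.3],[-0.1375,-0.25,-0.075,0,0,0,0.3],[-0.1375,-0.25,-0.0438,0,0,0,0.3],[-0.1375,-0.25,-0.0188,0,0,0,0.3],[-0.1375,-0.25,-0.0188,0,0,0,0.3]],
  ],
)

```text
clock: 22.35
eef_pos: [0.4924, 0.083, 0.0796]
tcp_rot: [[-0.985, 0.173, -0.005], [0.173, 0.985, -0.003], [0.004, -0.004, -1.0]]
contact_force: [-0.6, -0.1, -5.1]
opening: 0.561
grip_force: 64.0
```

Converted, 10 mm is 0.0125, 9 mm is 0.0113.

Call:
apply_moves(
  targets=[
    [[0,0,0.005,0,0,0,0.3],[0,0,0.0088,0,0,0,0.3],[0,0,0.0113,0,0,0,0.3],[0,0,0.0125,0,0,0,0.3],[0,0,0.0125,0,0,0,0.3],[0,0,0.0125,0,0,0,0.3]],
  ],
)

```text
clock: 22.95
eef_pos: [0.4942, 0.082, 0.0714]
tcp_rot: [[-0.985, 0.175, -0.0], [0.175, 0.985, -0.003], [-0.0, -0.003, -1.0]]
contact_force: [-0.0, 0.6, -5.4]
opening: 0.56
grip_force: 64.0
```

Converted, 1.5 mm is 0.0019, 1 mm is 0.0013.

Call:
apply_moves(
  targets=[
    [[0,0,0.0013,0,0,0,0.3],[0,0,0.0019,0,0,0,0.3],[0,0,0.0019,0,0,0,0.3]],
  ],
)

```text
clock: 23.25
eef_pos: [0.4944, 0.082, 0.0708]
tcp_rot: [[-0.985, 0.174, 0.0], [0.174, 0.985, -0.003], [-0.001, -0.002, -1.0]]
contact_force: [-5.1, -0.1, 12.1]
opening: 0.556
grip_force: 66.1
```

Down on the pad. Release, rise, and go to the riser.

Converted, -120 mm is -0.15, -90 mm is -0.1125.

Call:
apply_moves(
  targets=[
    [[0,0,0,0,0,0,0.3],[0,0,0,0,0,0,0.6],[0,0,0,0,0,0,0.85],[0,0,0,0,0,0,0.85],[0,0,0,0,0,0,0.85],[0,0,-0.025,0,0,0,0.85],[0,0,-0.0625,0,0,0,0.85],[0,0,-0.1125,0,0,0,0.85],[0,0,-0.15,0,0,0,0.8],[0,0,-0.15,0,0,0,0.8],[0,0,-0.15,0,0,0,0.8]],
  ],
)

```text
clock: 24.35
eef_pos: [0.4942, 0.0823, 0.1898]
tcp_rot: [[-0.985, 0.174, 0.0], [0.174, 0.985, -0.003], [-0.001, -0.002, -1.0]]
contact_force: [-0.9, -0.4, -1.0]
opening: 0.8
grip_force: 0.0
```

```bash
python3 - <<'E'
from h import *
s=manip.get_state();print(s['eef_pos']);plan((.5168,.3085,.15),-10)
E
```

```text
[0.4942 0.0823 0.1898]
row [ 17.2 226.8  39.3  -0.1   0.   -0. ]
```

Converted, 227 mm is 0.2838, 39 mm is 0.0488.

Call:
apply_moves(
  targets=[
    [[0.0213,0.2838,0.0488,0,0,0,0.8],[0.0213,0.2838,0.0488,0,0,0,0.8],[0.0213,0.2838,0.0488,0,0,0,0.8],[0.0213,0.2838,0.0488,0,0,0,0.8],[0.0213,0.2838,0.0488,0,0,0,0.8],[0.0213,0.2838,0.0488,0,0,0,0.8],[0.0213,0.2838,0.0488,0,0,0,0.8],[0.0213,0.2838,0.0488,0,0,0,0.8],[0.0213,0.2838,0.0488,0,0,0,0.8]],
  ],
)

```text
clock: 25.25
eef_pos: [0.5171, 0.3076, 0.1501]
tcp_rot: [[-0.984, 0.176, -0.001], [0.176, 0.984, -0.003], [0.0, -0.003, -1.0]]
contact_force: [0.4, -0.1, -0.1]
opening: 0.8
grip_force: 0.0
```

Converted, 84 mm is 0.105, 60 mm is 0.075.

Call:
apply_moves(
  targets=[
    [[0,0,0.0375,0,0,0,0.8],[0,0,0.075,0,0,0,0.8],[0,0,0.105,0,0,0,0.8],[0,0,0.105,0,0,0,0.8],[0,0,0.105,0,0,0,0.6],[0,0,0.105,0,0,0,0.3],[0,0,0.105,0,0,0,0.3],[0,0,0.105,0,0,0,0.3],[0,0,0.105,0,0,0,0.3],[0,0,0.105,0,0,0,0.3],[0,0,0.105,0,0,0,0.3]],
  ],
)

```text
clock: 26.35
eef_pos: [0.5179, 0.3087, 0.0678]
tcp_rot: [[-0.985, 0.174, 0.002], [0.174, 0.985, -0.002], [-0.002, -0.001, -1.0]]
contact_force: [0.7, -1.2, 7.6]
opening: 0.558
grip_force: 61.8
```

```bash
python3 - <<'E'
from h import *
s=manip.get_state();print(s['eef_pos']);plan((.4785,-.0065,.13),-10)
E
```

```text
[0.5179 0.3087 0.0678]
row [ -16.3 -317.3  -61.8   -0.1    0.1   -0. ]
```

Converted, -317 mm is -0.3963, -140 mm is -0.175.

Call:
apply_moves(
  targets=[
    [[0,0,-0.025,0,0,0,0.3],[0,0,-0.075,0,0,0,0.3],[0,0,-0.1313,0,0,0,0.3],[0,0,-0.175,0,0,0,0.3],[-0.0038,-0.0563,-0.1813,0,0,0,0.3],[-0.0063,-0.1163,-0.1813,0,0,0,0.3],[-0.0088,-0.175,-0.1813,0,0,0,0.3],[-0.0113,-0.235,-0.1813,0,0,0,0.3],[-0.015,-0.2938,-0.1813,0,0,0,0.3],[-0.0175,-0.35,-0.1813,0,0,0,0.3],[-0.02,-0.3963,-0.1813,0,0,0,0.3],[-0.02,-0.3963,-0.1813,0,0,0,0.3]],
  ],
)

```text
clock: 27.55
eef_pos: [0.4767, -0.0094, 0.2122]
tcp_rot: [[-0.984, 0.178, -0.001], [0.178, 0.984, -0.003], [0.0, -0.003, -1.0]]
contact_force: [-0.2, 0.7, -4.3]
opening: 0.557
grip_force: 63.1
```

Call:
apply_moves(
  targets=[
    [[0,0,0,0,0,0,0.3],[0,0,0,0,0,0,0.3],[0,0,0,0,0,0,0.3]],
  ],
)

```text
clock: 27.85
eef_pos: [0.4775, -0.0051, 0.2119]
tcp_rot: [[-0.985, 0.173, -0.001], [0.173, 0.985, -0.002], [0.0, -0.002, -1.0]]
contact_force: [0.4, 0.3, -4.5]
opening: 0.564
grip_force: 63.1
```

```bash
python3 - <<'E'
from h import *
s=manip.get_state();print(s['eef_pos']);plan((.4785,-.0065,.071),-10)
f=manip.grab_frame('wrist');cv2.imwrite('pics/w6.png',f['pixels'])
E
```

```text
[ 0.4775 -0.0051  0.2119]
row [ -1.3  -0.8 140.9  -0.1  -0.    0. ]
```

View pics/w6.png

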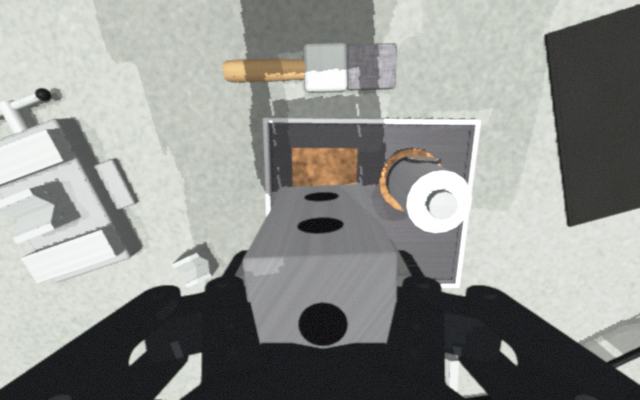

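The riser is held upright above the square pad (325,167). The setter stands on the round pad, button at (443,206).

Converted, 140 mm is 0.175, 139 mm is 0.1738.

Call:
apply_moves(
  targets=[
    [[-0.0013,0,0.0563,0,0,0,0.3],[-0.0013,0,0.1125,0,0,0,0.3],[-0.0013,0,0.1438,0,0,0,0.3],[-0.0013,0,0.1625,0,0,0,0.3],[-0.0013,0,0.17,0,0,0,0.3],[-0.0013,0,0.1725,0,0,0,0.3],[-0.0013,0,0.1738,0,0,0,0.3],[-0.0013,0,0.175,0,0,0,0.3],[-0.0013,0,0.175,0,0,0,0.3]],
  ],
)

```text
clock: 28.8
eef_pos: [0.4788, -0.0066, 0.0726]
tcp_rot: [[-0.985, 0.174, 0.001], [0.174, 0.985, -0.003], [-0.001, -0.003, -1.0]]
contact_force: [-0.7, 0.7, -4.6]
opening: 0.56
grip_force: 63.1
```

Converted, 1 mm is 0.0013, 0.5 mm is 0.0006.

Call:
apply_moves(
  targets=[
    [[0,0,0.0006,0,0,0,0.3],[0,0,0.0013,0,0,0,0.3],[0,0,0.0013,0,0,0,0.3]],
  ],
)

```text
clock: 29.1
eef_pos: [0.4784, -0.0067, 0.0711]
tcp_rot: [[-0.985, 0.175, -0.0], [0.175, 0.985, -0.003], [-0.0, -0.003, -1.0]]
contact_force: [-0.7, 0.9, -4.7]
opening: 0.565
grip_force: 63.1
```

Converted, 1 mm is 0.0013, 0.5 mm is 0.0006.

Call:
apply_moves(
  targets=[
    [[0,0,0.0006,0,0,0,0.3],[0,0,0.0013,0,0,0,0.3],[0,0,0.0013,0,0,0,0.3]],
  ],
)

```text
clock: 29.4
eef_pos: [0.4786, -0.0066, 0.0707]
tcp_rot: [[-0.985, 0.174, -0.0], [0.174, 0.985, -0.003], [-0.0, -0.003, -1.0]]
contact_force: [-4.0, 1.2, 8.4]
opening: 0.561
grip_force: 64.1
```

Converted, -220 mm is -0.275, -180 mm is -0.225.

Call:
apply_moves(
  targets=[
    [[0,0,0,0,0,0,0.3],[0,0,0,0,0,0,0.6],[0,0,0,0,0,0,0.82],[0,0,0,0,0,0,0.82],[0,0,0,0,0,0,0.82],[0,0,-0.025,0,0,0,0.82],[0,0,-0.0625,0,0,0,0.82],[0,0,-0.1125,0,0,0,0.82],[0,0,-0.175,0,0,0,0.8],[0,0,-0.225,0,0,0,0.8],[0.0625,0,-0.275,0,0,0,0.8],[0.0625,0,-0.275,0,0,0,0.8]],
  ],
)

```text
clock: 30.6
eef_pos: [0.4281, 0.003, 0.2929]
tcp_rot: [[-0.985, 0.174, 0.003], [0.174, 0.985, -0.003], [-0.004, -0.002, -1.0]]
contact_force: [0.5, -0.2, -0.9]
opening: 0.8
grip_force: 0.0
```

Call:
apply_moves(
  targets=[
    [[0,0,0,0,0,0,0.8],[0,0,0,0,0,0,0.8],[0,0,0,0,0,0,0.8],[0,0,0,0,0,0,0.8]],
  ],
)

```text
clock: 31.0
eef_pos: [0.4296, 0.0025, 0.289]
tcp_rot: [[-0.985, 0.175, -0.002], [0.175, 0.985, -0.002], [0.002, -0.003, -1.0]]
contact_force: [0.1, 0.5, 0.1]
opening: 0.803
grip_force: 0.0
```

```bash
python3 - <<'E'
from h import *
s=manip.get_state();print(s['eef_pos'],s['contact_force'],s['clock'])
f=manip.grab_frame('wrist');np.save('w7.npy',dict(f=f,s=s))
crop(f,20,90,420,200,1.9,'w7')
E
```

```text
[0.4296 0.0025 0.289 ] [0.0553 0.471  0.1349] 31.0
```

View pics/w7.png

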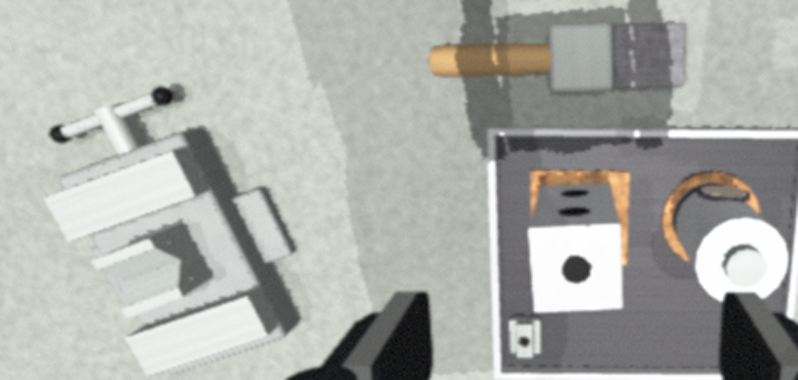

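```bash
python3 - <<'E'
from h import *
d=np.load('w7.npy',allow_pickle=True).item()
q=np.array([(576,269),(744,265),(138,277)])/1.9+[20,90];print(back(d['f'],q,[.107,.107,.058],d['s']))
print('pads square (.4785,-.006) round (.495,.0825), vise (.455,-.273)')
E
```

```text
[[ 0.4787 -0.0076  0.107 ]
 [ 0.4919  0.0799  0.107 ]
 [ 0.455  -0.2768  0.058 ]]
pads square (.4785,-.006) round (.495,.0825), vise (.455,-.273)
```

All three are within about 4 mm of their places, upright and released, so I'm handing in.

```bash
python3 -c "
from rig import manip
print(manip.hand_in())"
```

```text
the job is handed in; nothing more can be done
None
```

The job is handed in at about 31 s of the 128 s allowed: the vee block lies groove up on the vise bed, the setter and riser are back on their pads, and by my last camera measurement each is within about 4 mm of centre; the hand-in gave no verdict.

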